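# Put a sample jar away in the push-to-open drawer

### The job

Put the squat cream jar, the one about as wide as it is tall, away in the drawer of the dark display plinth. The drawer has no handle: push its front in and let go so that it springs out, stand the jar upright on the drawer's floor, then push the drawer fully home so that it catches and stays shut, flush with the plinth. Set the jar down rather than dropping it, and leave the other goods standing where they are.

Things in the scene. Friction and masses are not known exactly. Their poses are not given: they have to be found in the camera images.
- plinth: Low dark wooden display plinth, fixed: 200 deep (x), 260 wide (y), 80 mm high. Origin: on the table, foot of the middle of its front face; its +x points into the plinth, so the drawer slides out along its -x. The drawer's front, 200 wide, 12 to 78 mm above the table, is set into that face, flush. Two goods stand on its top, 100 mm or more behind the front face.
- drawer (a joint): How far the drawer stands out, in m: 0 shut and latched, flush; 0.095 sprung out to its stop; -0.008 rigid inner stop. Push-push latch: from shut, press in 5.5 to 8 mm, pause 0.2 s, let go: it springs out in about 1 s, following what backs away. From out, push in to the same 5.5 to 8 mm beyond flush, pause, let go: it latches within 1.5 mm of 0. Each press toggles it. Push needed: 2 N out, 5 to 7 N near shut.
- drawer_front (a point): Centre of the outer face of the drawer's front, 40 mm above the table; moves with the drawer, axes as the plinth's (+x is the way to push). Its upper edge shows from above as a lighter strip along the front of the plinth. The front panel is 15 mm thick, plain, with no handle.
- drawer_in (a point): Point on the drawer's inner floor where the jar fits, 63 mm behind the outer face of the front, midway across, 18 mm above the table; moves with the drawer, axes as the plinth's. Inner width 180 mm, side walls to 62 mm, front to 78 mm above the table. With the drawer out, this is the middle of the 96 mm (x) uncovered behind the front; the jar passes under the plinth's top (underside 70 mm).
- jar: The jar to put away: round, 48 mm diameter, 46 mm high, white pot (46 mm diameter) with a black lid 16 mm high; about 0.12 kg. Origin: centre of its underside, z up. It stands on the table in a row with the flat jar and the slim bottle, in any order, centres 85 mm or more apart along y.
- flat_jar: Bystander: wide flat jar, 62 mm diameter, 22 mm high, white with black lid. Origin: centre of underside.
- slim_bottle: Bystander: slim white bottle with black cap, 34 mm diameter, 95 mm high. Origin: centre of underside.
- gift_tube: Bystander: upright paperboard tube, 74 mm diameter, 160 mm high, standing on the plinth's top. Origin: centre of underside.
- oil_bottle: Bystander: green glass bottle, 48 mm diameter, 140 mm high, standing on the plinth's top. Origin: centre of underside.
- tall_tube: Bystander: upright paperboard tube, 74 mm diameter, 200 mm high, on the table. Origin: centre of underside.
- polish: Bystander: small amber bottle with black cap, 28 mm diameter, 62 mm high, on the table. Origin: centre of underside.

How it is judged:
By the outcome, as a careful person would: the job done as asked, in the order asked, and still so for the second after the job is handed in, with the robot touching nothing.
It also fails if it takes over 69 s, if anything falls off the work surface, if the arm or the gripper's body presses on something with over 40 N, if the wrist force passes 120 N, or if a joint passes its speed limit or range.

### The arm

A 7-joint arm with a two-finger parallel gripper is mounted at the origin on the work surface. World frame = base frame: x ahead of the robot, y to its left, z up, the work surface at z = 0. Lengths are in m, angles in rad, forces in N, time in s.
With the tool pointing down it reaches from about 0.425 to 0.925 m from the base axis. Payload 6.8 kg.
Tool frame: the origin (TCP) lies at the very end of the fingers, on their centre line; the grasp point (between the pads) lies 19 mm behind it; z points along the fingers, y is the line along which they close (so a half turn about z gives the same grasp; the last joint's range is limited). The gripper opens to 85 mm and grips with 20 to 120 N. Pads are 22 mm wide; open, the fingers measure 114 mm over their backs; the gripper's body (76 mm by 85 mm) begins 54 mm behind the grasp point. The pads swing forward as they close: fully open they stand 13 mm farther back than shut.
Start: joints at [-1.403, 0.477, 0.022, 1.555, -0.011, 1.109, -0.083], TCP at [0.184, 0.65, 0.231] pointing down, gripper open.
Joint ranges: [-2.96, 2.96], [-0.34, 2.1], [-1.41, 1.46], [0.24, 2.44], [-1.37, 4.51], [0.17, 1.92], [-2.96, 2.96]. Speed limits (rad/s): [2.39, 2.39, 3.14, 3.14, 3.14, 3.14, 3.14].

### API

Orientations are given as a unit quaternion [w, x, y, z].
In Python, from station import bot gives the robot as it stands.
- The arm moves only by the tool jog_arm, never from a script. Its argument "motion" is a list of rows, each a list of 7 numbers: the turn, a rotation vector about the tool's x, y, z in rad, then the shift along the tool's x, y, z in mm, then the finger opening in mm, from 0 to 85.4. A call has 1 to 10 rows; each row is the pose to reach, as a shift and turn from the pose commanded when the call began, along the tool's axes at that moment; what a row does not reach only later rows make up. A row lasts 1/8 s, in which the tool goes at most 62.5 mm and 10.7 degrees, less where a joint would pass 70% of its speed; a pose out of reach is approached as far as the arm can. A call with a gripper value outside its range is refused whole. The fingers move at their own pace and stop on an object; "grip_force" is the grip in N (left out, the last holds). Time passes only in rows, so rows that repeat a pose let the fingers close. It gives the time, the measured TCP pose, the force, the opening and the grip force at its end, in the units of the state.
- bot.get_obs(): the state, without advancing time (a new reading comes with each control period).
- bot.read_camera(name): name is "scene" or "top" or "wrist"; returns a dict with "pixels" (480x640x3 uint8, red, green, blue), "camera_matrix" (3x3 intrinsics, pixels), "T" (4x4, takes a point from camera to world coordinates); the wrist camera has in their place "tool_from_camera" (4x4, takes a point from camera to tool coordinates, whose origin is the TCP and whose axes are the flange's). Camera axes: x right, y down, z forward; pixel columns grow to the right and rows downward; lengths in m; the calibration is good to about 2 mm. A picture is of the moment at which its call begins: read the wrist's pose just before it. There is no depth.
- bot.hand_in(): hands the job in; it is judged then, once.
Trained networks look in a picture, given as the dict that the camera call returned (one of the last four; its "shot" number tells which), for a name from the list of things; names that differ only in an ending like _2 or _b are one class to them, and where a whole thing is asked for, a point or a joint stands for the part that bears it (a point fixed in the world has none). Each returns a list of dicts, best first, with "score" (0 to 1); they miss things now and then, are a little off and sometimes report something else, mostly with a low value. They report only what shows in the picture. A call takes as long as a camera call.
- bot.spot_in(thing, picture): "xy" ([column, row] in pixels, amid what is visible of it).
- bot.tip_of(thing, picture): "xy" ([column, row] in pixels: a listed point, or the origin of a listed thing).
The state is a dict: "t": time; "q": joint angles; "joint_vel": joint speeds; "joint_torque": joint torques, N m; "eef_pos": TCP position; "tool_rot": TCP orientation; "contact_force": force on the tool from outside, world axes, zero at the start; "torque": the same for the moment, N m; "gripper_width": opening from 0.0 (shut) to 1.0 (fully open); "grasp_force": force on a finger pad.
Only numpy, scipy, OpenCV 4.12 (cv2) and the standard library are available. Lean on these libraries where they do the work, as an engineer would, in place of code of your own. Each camera call takes 0.05 s, during which the arm holds its last target. There are 200 camera calls.

## Working session

There is one attempt and no reset: what is moved stays moved. The work goes in short steps, Python scripts to look and compute and a tool call to move; the robot and the scene stay as the last step left them, time stands still between calls to the robot, and variables do not carry over. Pictures are saved under pics/ and viewed, at most 10 in all, crops included, and the job is handed in when it is done.

Besides the shell and the picture viewer there is one more tool, called after "Emit:" in YAML: its name, and indented under it one key for each argument. jog_arm: Moves the arm, as the interface text tells. Its arguments: {"type":"object","properties":{"motion":{"type":"array"},"grip_force":{"type":"number"}},"required":["motion"]}

```bash
mkdir -p pics; cat > h.py <<'E'
import numpy as np, cv2
from station import bot
from scipy.spatial.transform import Rotation as R
def rot(o): return R.from_quat(o["tool_rot"],scalar_first=True).as_matrix()
def world_T(p,o):
    if "T" in p: return np.array(p["T"])
    T=np.eye(4);T[:3,:3]=rot(o);T[:3,3]=o["eef_pos"];return T@np.array(p["tool_from_camera"])
def ray(p,o,xy,z):
    T=world_T(p,o);d=T[:3,:3]@np.linalg.inv(p["camera_matrix"])@[xy[0],xy[1],1.]
    return T[:3,3]+d*(z-T[2,3])/d[2]
def save(p,n): cv2.imwrite(f"pics/{n}.png",cv2.cvtColor(p["pixels"],cv2.COLOR_RGB2BGR))
def delta(o,target): # world target -> tool shift mm
    return np.round(rot(o).T@(np.array(target)-o["eef_pos"])*1000,1)
E
python3 - <<'E'
from h import *
o=bot.get_obs();print(o["eef_pos"],rot(o).round(3).tolist(),o["gripper_width"],o["contact_force"])
Z=dict(plinth=0,drawer_front=.04,jar=0,flat_jar=0,slim_bottle=0,gift_tube=.08,oil_bottle=.08,tall_tube=0,polish=0)
for c in("top","scene"):
    p=bot.read_camera(c);save(p,c+"1")
    print(c,np.array(p["T"])[:3,3])
    for k,z in Z.items():
        for r in bot.tip_of(k,p)[:2]: print(k,np.round(r["xy"]),round(r["score"],2),ray(p,o,r["xy"],z).round(4))
E
```

```text
[0.18367359 0.64888504 0.23030634] [[-0.962, 0.272, -0.0], [0.272, 0.962, -0.002], [-0.0, -0.002, -1.0]] 0.9977612597888208 [-0.12870633  0.52185602  0.91660012]
top [ 0.54231235 -0.07832219  0.97210952]
plinth [211. 252.] 0.96 [0.5875 0.1013 0.    ]
drawer_front [206. 254.] 0.83 [0.5825 0.1024 0.04  ]
drawer_front [213. 253.] 0.52 [0.5842 0.0892 0.04  ]
jar [381. 282.] 0.75 [ 0.5305 -0.2398  0.    ]
flat_jar [327. 269.] 0.61 [ 0.5551 -0.1322  0.    ]
slim_bottle [442. 268.] 0.69 [ 0.5589 -0.3646  0.    ]
gift_tube [180. 170.] 0.95 [0.7348 0.1452 0.08  ]
oil_bottle [246. 176.] 0.74 [0.7245 0.0231 0.08  ]
oil_bottle [332. 270.] 0.38 [ 0.553  -0.1359  0.08  ]
tall_tube [392. 192.] 0.9 [ 0.7126 -0.263   0.    ]
polish [464. 202.] 0.67 [ 0.6934 -0.4101  0.    ]
scene [ 1.12503488 -0.60865663  0.84385283]
plinth [391. 223.] 0.74 [ 0.591   0.0911 -0.    ]
drawer_front [390. 205.] 0.91 [0.5782 0.0976 0.04  ]
drawer_front [392. 220.] 0.68 [0.6115 0.0657 0.04  ]
jar [253. 288.] 0.69 [ 0.524  -0.2351  0.    ]
jar [463. 215.] 0.51 [ 0.6825  0.2229 -0.    ]
flat_jar [299. 267.] 0.84 [ 0.5454 -0.1352  0.    ]
slim_bottle [205. 337.] 0.89 [ 0.5538 -0.3673  0.    ]
gift_tube [465. 215.] 0.73 [0.7278 0.1455 0.08  ]
gift_tube [204. 335.] 0.5 [ 0.6039 -0.3888  0.08  ]
oil_bottle [422. 246.] 0.7 [0.7223 0.0198 0.08  ]
tall_tube [306. 358.] 0.93 [ 0.7109 -0.268   0.    ]
polish [238. 399.] 0.6 [ 0.6912 -0.4005  0.    ]
```

```bash
python3 -c "
import cv2,numpy as np
a=cv2.imread('pics/top1.png');b=cv2.imread('pics/scene1.png')
cv2.imwrite('pics/both.png',np.vstack([cv2.resize(a,(400,300)),cv2.resize(b,(400,300))]))"
```

```text
(no output)
```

View pics/top1.png

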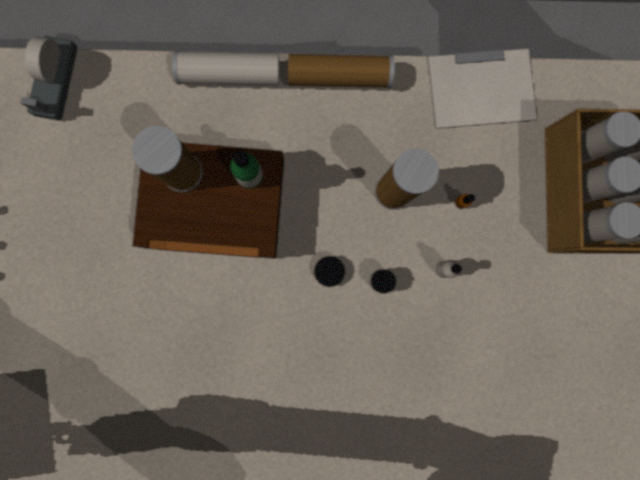

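View pics/scene1.png

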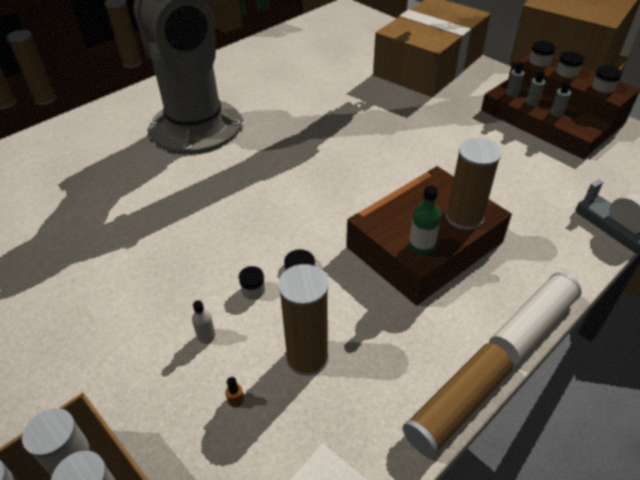

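The top view shows the plinth front from (134,246) to (276,257), with the lighter drawer strip from (150,243) to (258,252). In front of it are the flat jar (329,271), the squat jar (383,281) and the slim bottle (450,269). The networks agree with this.

```bash
python3 - <<'E'
from h import *
o=bot.get_obs();p=bot.read_camera("top")
a=ray(p,o,(134,246),.08);b=ray(p,o,(276,257),.08);c=ray(p,o,(283,152),.08);print(a,b,c,(a+b)/2,np.linalg.norm(a-b),np.linalg.norm(c-b))
s=ray(p,o,(150,243),.078);e=ray(p,o,(258,252),.078);print(s,e,np.linalg.norm(s-e))
t=(a-b);yaw=np.arctan2(-t[0],t[1]);print("yaw",yaw)
print("jar lid",ray(p,o,(383,281),.046))
x=-rot(o)[:,0];print("toolyaw",np.arctan2(x[1],x[0]))
f=(a+b)/2;print(delta(o,[f[0]-.10,f[1]+.006,.22]))
E
```

```text
[0.5935346  0.22578269 0.08      ] [ 0.57532464 -0.03319788  0.08      ] [ 0.7713718  -0.04403202  0.08      ] [0.58442962 0.0962924  0.08      ] 0.25961998673044506 0.19634630161414696
[0.59938628 0.19762191 0.078     ] [5.84373818e-01 1.07121385e-04 7.80000000e-02] 0.19808449231858785
yaw -0.0701984954022845
jar lid [ 0.53206853 -0.23661256  0.046     ]
toolyaw -0.27585050982595427
[-438.3 -444.6   11.3]
```

Emit:
jog_arm:
  motion:
    - [0, 0, -0.05, -43, -44, 1, 0]
    - [0, 0, -0.1, -86, -88, 2, 0]
    - [0, 0, -0.15, -129, -132, 3, 0]
    - [0, 0, -0.206, -172, -176, 4, 0]
    - [0, 0, -0.206, -215, -220, 5, 0]
    - [0, 0, -0.206, -258, -264, 6, 0]
    - [0, 0, -0.206, -301, -308, 7, 0]
    - [0, 0, -0.206, -344, -352, 8, 0]
    - [0, 0, -0.206, -387, -396, 10, 0]
    - [0, 0, -0.206, -438, -445, 11, 0]
  grip_force: 40

```text
t: 2.3
eef_pos: [0.4807, 0.1075, 0.2208]
tool_rot: [0.0, 0.035, 0.999, 0.0]
contact_force: [1.1, 0.7, -0.1]
gripper_width: 0.0
grasp_force: 0.0
```

```bash
python3 - <<'E'
from h import *
o=bot.get_obs();p=bot.read_camera("wrist");save(p,"w1")
print(o["t"],o["eef_pos"],rot(o).round(3).tolist(),o["contact_force"],o["gripper_width"],world_T(p,o).round(3).tolist())
for k,z in dict(drawer_front=.04,plinth=0).items():
    for r in bot.tip_of(k,p)[:2]: print(k,np.round(r["xy"]),round(r["score"],2),ray(p,o,r["xy"],z).round(4))
E
```

```text
2.3 [0.48066984 0.10748935 0.22081645] [[-0.998, 0.069, 0.001], [0.069, 0.998, 0.001], [-0.001, 0.001, -1.0]] [ 1.08424639  0.65010079 -0.07049126] 0.0001357933489135306 [[0.07, 0.944, 0.323, 0.397], [0.998, -0.066, -0.023, 0.113], [0.0, 0.324, -0.946, 0.363], [0.0, 0.0, 0.0, 1.0]]
plinth [324. 292.] 0.67 [0.5813 0.1001 0.    ]
```

View pics/w1.png

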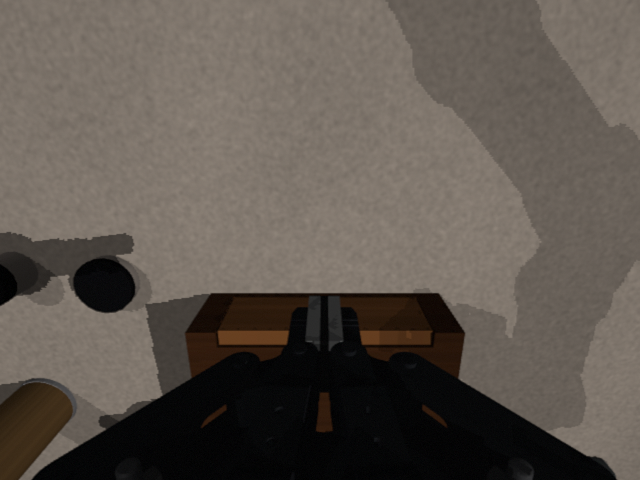

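The wrist view shows the front's foot at row 294 (cols 211–438), with the closed fingers centred on it at col 325. Lowering in front of the drawer now.

Emit:
jog_arm:
  motion:
    - [0, 0, 0, -20, 0, 50, 0]
    - [0, 0, 0, -40, 0, 100, 0]
    - [0, 0, 0, -60, 0, 150, 0]
    - [0, 0, 0, -65, 0, 180, 0]
    - [0, 0, 0, -72, 0, 184, 0]
    - [0, 0, 0, -78, 0, 184, 0]
    - [0, 0, 0, -80, 0, 184, 0]
    - [0, 0, 0, -80, 0, 184, 0]

```text
t: 3.45
eef_pos: [0.5605, 0.1039, 0.0377]
tool_rot: [0.001, 0.035, 0.999, 0.0]
contact_force: [-0.3, -0.3, 0.4]
gripper_width: 0.0
grasp_force: 0.0
```

Emit:
jog_arm:
  motion:
    - [0, 0, 0, -3, 0, 0, 0]
    - [0, 0, 0, -6, 0, 0, 0]
    - [0, 0, 0, -8, 0, 0, 0]
    - [0, 0, 0, -8, 0, 0, 0]

```text
t: 3.95
eef_pos: [0.5679, 0.103, 0.0364]
tool_rot: [0.0, 0.035, 0.999, -0.0]
contact_force: [-0.5, -0.3, 1.2]
gripper_width: 0.005
grasp_force: 0.0
```

Emit:
jog_arm:
  motion:
    - [0, 0, 0, -1.5, 0, 0, 0]
    - [0, 0, 0, -3, 0, 0, 0]
    - [0, 0, 0, -3, 0, 0, 0]

```text
t: 4.32
eef_pos: [0.5699, 0.1028, 0.0361]
tool_rot: [-0.001, 0.035, 0.999, -0.0]
contact_force: [-2.7, 0.3, 0.4]
gripper_width: 0.0
grasp_force: 0.0
```

Emit:
jog_arm:
  motion:
    - [0, 0, 0, -1.5, 0, 0, 0]
    - [0, 0, 0, -3, 0, 0, 0]
    - [0, 0, 0, -3, 0, 0, 0]

```text
t: 4.7
eef_pos: [0.5727, 0.1026, 0.0362]
tool_rot: [-0.001, 0.035, 0.999, -0.0]
contact_force: [-5.0, 0.4, 2.4]
gripper_width: 0.002
grasp_force: 0.0
```

Emit:
jog_arm:
  motion:
    - [0, 0, 0, -1.5, 0, 0, 0]
    - [0, 0, 0, -3, 0, 0, 0]
    - [0, 0, 0, -3, 0, 0, 0]

```text
t: 5.08
eef_pos: [0.5757, 0.1024, 0.0362]
tool_rot: [-0.001, 0.035, 0.999, -0.0]
contact_force: [-5.1, 0.4, 2.2]
gripper_width: 0.001
grasp_force: 0.0
```

Emit:
jog_arm:
  motion:
    - [0, 0, 0, -1, 0, 0, 0]
    - [0, 0, 0, -1, 0, 0, 0]

```text
t: 5.32
eef_pos: [0.5766, 0.1024, 0.0362]
tool_rot: [-0.001, 0.035, 0.999, -0.0]
contact_force: [-5.9, 0.2, 2.4]
gripper_width: -0.003
grasp_force: 0.0
```

Emit:
jog_arm:
  motion:
    - [0, 0, 0, -1, 0, 0, 0]
    - [0, 0, 0, -1, 0, 0, 0]
    - [0, 0, 0, -1, 0, 0, 0]

```text
t: 5.7
eef_pos: [0.5776, 0.1023, 0.0362]
tool_rot: [-0.001, 0.035, 0.999, -0.0]
contact_force: [-5.4, 0.8, 2.2]
gripper_width: 0.001
grasp_force: 0.0
```

Emit:
jog_arm:
  motion:
    - [0, 0, 0, 12, 0, 0, 0]
    - [0, 0, 0, 26, 0, 0, 0]
    - [0, 0, 0, 42, 0, 0, 0]
    - [0, 0, 0, 58, 0, 0, 0]
    - [0, 0, 0, 74, 0, 0, 0]
    - [0, 0, 0, 90, 0, 0, 0]
    - [0, 0, 0, 106, 0, 0, 0]
    - [0, 0, 0, 122, 0, 0, 0]
    - [0, 0, 0, 122, 0, -60, 0]
    - [0, 0, 0, 122, 0, -110, 0]

```text
t: 6.95
eef_pos: [0.4562, 0.1107, 0.1476]
tool_rot: [-0.0, 0.035, 0.999, -0.0]
contact_force: [0.6, 1.0, 1.2]
gripper_width: -0.004
grasp_force: 0.0
```

```bash
python3 - <<'E'
from h import *
o=bot.get_obs();p=bot.read_camera("top");save(p,"top2")
print(o["t"],o["eef_pos"],o["contact_force"])
for k,z in dict(drawer_front=.04,drawer_in=.018,plinth=0,jar=0).items():
    for r in bot.tip_of(k,p)[:2]: print(k,np.round(r["xy"]),round(r["score"],2),ray(p,o,r["xy"],z).round(4))
print(delta(o,[.532,-.237,.15]))
E
```

```text
6.95 [0.4562025  0.11069738 0.14761242] [0.60666271 0.98616158 1.18143126]
drawer_front [203. 305.] 0.57 [0.4838 0.1061 0.04  ]
drawer_in [208. 269.] 0.69 [0.5524 0.102  0.018 ]
plinth [211. 253.] 0.66 [0.5861 0.1001 0.    ]
plinth [379. 283.] 0.46 [ 0.5267 -0.2366  0.    ]
jar [382. 281.] 0.86 [ 0.5311 -0.2418  0.    ]
[ -99.8 -341.6   -2.3]
```

View pics/top2.png

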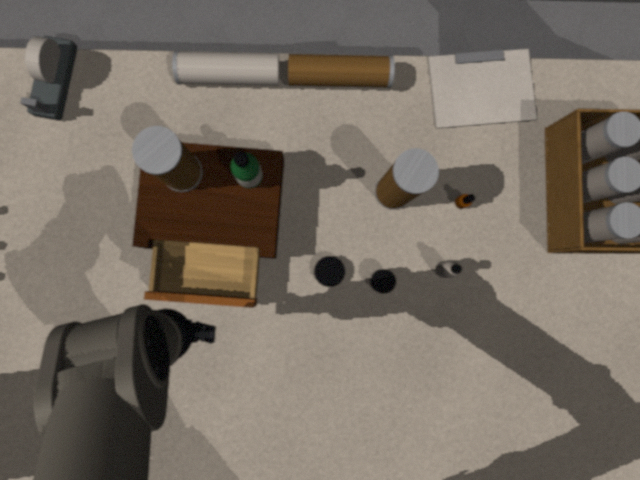

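The drawer is out: its front edge is at row 300 and its floor spans (155–258, 245–295). The goods haven't moved. Next, the jar.

Emit:
jog_arm:
  motion:
    - [0, 0, 0, -4, -30, -2, 70]
    - [0, 0, 0, -8, -75, -2, 70]
    - [0, 0, 0, -14, -120, -2, 70]
    - [0, 0, 0, -20, -165, -2, 70]
    - [0, 0, 0, -28, -210, -2, 70]
    - [0, 0, 0, -36, -255, -2, 70]
    - [0, 0, 0, -44, -300, -2, 70]
    - [0, 0, 0, -50, -330, -2, 70]
    - [0, 0, 0, -50, -342, -2, 70]
    - [0, 0, 0, -50, -342, -2, 70]

```text
t: 8.45
eef_pos: [0.4819, -0.2337, 0.1473]
tool_rot: [-0.001, 0.035, 0.999, 0.0]
contact_force: [1.3, 0.6, -0.0]
gripper_width: 0.818
grasp_force: 0.0
```

```bash
python3 - <<'E'
from h import *
o=bot.get_obs();p=bot.read_camera("wrist");save(p,"w2")
print(o["t"],o["eef_pos"],o["gripper_width"],rot(o).round(3).tolist())
for r in bot.tip_of("jar",p)[:3]: print(np.round(r["xy"]),round(r["score"],2),ray(p,o,r["xy"],0).round(4))
for k in("jar","flat_jar","slim_bottle"):
  for r in bot.spot_in(k,p)[:2]: print(k,np.round(r["xy"]),round(r["score"],2),ray(p,o,r["xy"],.035).round(4))
E
```

```text
8.45 [ 0.48194038 -0.23367154  0.14725909] 0.8178728584956219 [[-0.997, 0.071, -0.002], [0.071, 0.997, 0.001], [0.002, 0.0, -1.0]]
[323. 274.] 0.63 [ 0.5275 -0.2384  0.    ]
jar [322. 291.] 0.67 [ 0.5261 -0.2391  0.035 ]
flat_jar [450. 291.] 0.82 [ 0.5339 -0.1375  0.035 ]
slim_bottle [169. 335.] 0.9 [ 0.5582 -0.3699  0.035 ]
```

View pics/w2.png

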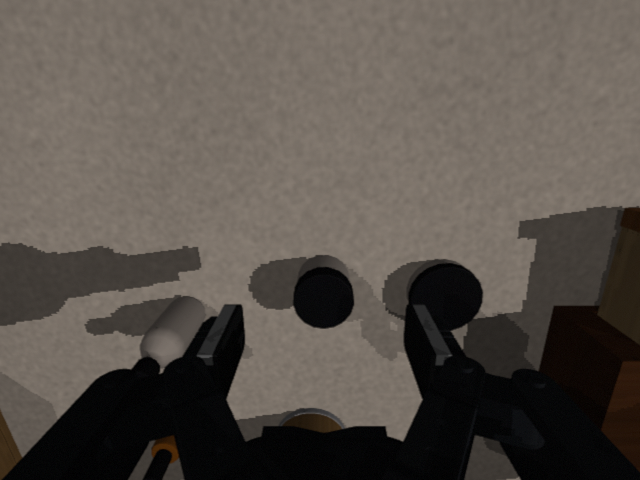

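The squat jar's lid is at (324,297), between the open fingers, with the flat jar at (445,297) clear of them. Descending and gripping.

Emit:
jog_arm:
  motion:
    - [0, 0, 0, -25, -1, 10, 70]
    - [0, 0, 0, -47, -1, 25, 70]
    - [0, 0, 0, -47, -1, 60, 70]
    - [0, 0, 0, -47, -1, 95, 70]
    - [0, 0, 0, -47, -1, 125, 70]
    - [0, 0, 0, -47, -1, 135, 70]
    - [0, 0, 0, -47, -1, 135, 70]

```text
t: 9.57
eef_pos: [0.5298, -0.2377, 0.0134]
tool_rot: [-0.0, 0.035, 0.999, 0.0]
contact_force: [-1.1, -0.4, 0.5]
gripper_width: 0.818
grasp_force: 0.0
```

Emit:
jog_arm:
  motion:
    - [0, 0, 0, 0, 0, 0, 40]
    - [0, 0, 0, 0, 0, 0, 35]
    - [0, 0, 0, 0, 0, 0, 35]
    - [0, 0, 0, 0, 0, 0, 35]
    - [0, 0, 0, 0, 0, 0, 35]
  grip_force: 30

```text
t: 10.2
eef_pos: [0.5308, -0.2385, 0.0148]
tool_rot: [0.001, 0.035, 0.999, -0.0]
contact_force: [-1.0, 0.6, 7.2]
gripper_width: 0.555
grasp_force: 30.8
```

Gripped at 47.4 mm. Lifting and checking.

Emit:
jog_arm:
  motion:
    - [0, 0, 0, 0, 0, -10, 35]
    - [0, 0, 0, 0, 0, -40, 35]
    - [0, 0, 0, 0, 0, -85, 35]
    - [0, 0, 0, 1, 30, -125, 35]
    - [0, 0, 0, 2, 70, -135, 35]
    - [0, 0, 0, 3, 115, -135, 35]
    - [0, 0, 0, 3, 160, -135, 35]
    - [0, 0, 0, 4, 205, -135, 35]
    - [0, 0, 0, 4, 250, -135, 35]
    - [0, 0, 0, 5, 280, -135, 35]

```text
t: 11.45
eef_pos: [0.5442, 0.0441, 0.149]
tool_rot: [0.0, 0.034, 0.999, 0.0]
contact_force: [0.9, -0.1, -1.6]
gripper_width: 0.55
grasp_force: 31.2
```

```bash
python3 - <<'E'
from h import *
o=bot.get_obs();p=bot.read_camera("wrist");save(p,"w3")
q=bot.read_camera("scene")
print(o["t"],o["eef_pos"],o["gripper_width"],o["contact_force"])
for k,z in dict(drawer_front=.04,drawer_in=.018,plinth=0).items():
  for pp in (p,q):
    for r in bot.tip_of(k,pp)[:1]: print(k,np.round(r["xy"]),round(r["score"],2),ray(pp,o,r["xy"],z).round(4))
print(delta(o,[.55,.101,o["eef_pos"][2]]))
E
```

```text
11.45 [0.54421938 0.0440871  0.14899853] 0.5504221446426396 [ 0.88494188 -0.1498564  -1.63084193]
drawer_front [410. 156.] 0.57 [0.4877 0.1067 0.04  ]
drawer_front [363. 184.] 0.7 [0.4905 0.1072 0.04  ]
drawer_in [397. 234.] 0.56 [0.5516 0.1022 0.018 ]
drawer_in [381. 202.] 0.87 [0.544  0.1087 0.018 ]
plinth [393. 262.] 0.61 [0.5833 0.1017 0.    ]
plinth [391. 216.] 0.98 [ 0.5774  0.1072 -0.    ]
[-1.9 57.2  0. ]
```

View pics/w3.png

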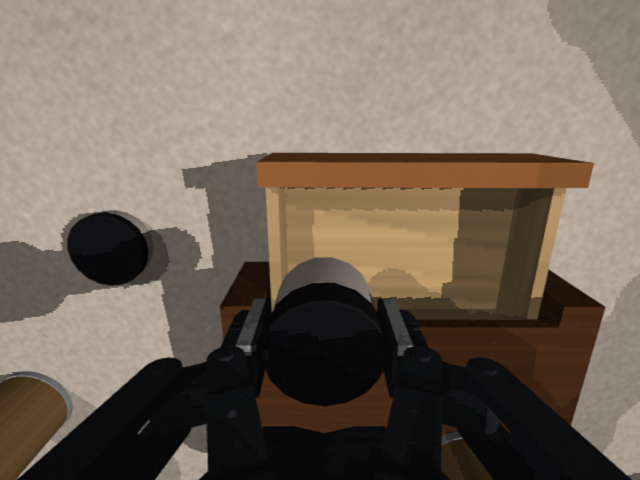

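The jar hangs upright between the pads. The drawer floor spans cols 285–550, rows 188–320, and its centre matches my target. Lowering.

Emit:
jog_arm:
  motion:
    - [0, 0, 0, -1, 25, 0, 35]
    - [0, 0, 0, -2, 50, 0, 35]
    - [0, 0, 0, -2, 57, 10, 35]
    - [0, 0, 0, -2, 57, 35, 35]
    - [0, 0, 0, -2, 57, 65, 35]
    - [0, 0, 0, -2, 57, 90, 35]
    - [0, 0, 0, -2, 57, 104, 35]
    - [0, 0, 0, -2, 57, 110, 35]
    - [0, 0, 0, -2, 57, 112, 35]
    - [0, 0, 0, -2, 57, 112, 35]

```text
t: 13.1
eef_pos: [0.5508, 0.0983, 0.037]
tool_rot: [0.001, 0.035, 0.999, 0.0]
contact_force: [0.5, -0.2, -0.9]
gripper_width: 0.554
grasp_force: 31.3
```

Emit:
jog_arm:
  motion:
    - [0, 0, 0, 0, 0, 1, 35]
    - [0, 0, 0, 0, 0, 2, 35]
    - [0, 0, 0, 0, 0, 2, 35]

```text
t: 13.48
eef_pos: [0.5503, 0.0983, 0.0345]
tool_rot: [0.0, 0.035, 0.999, 0.0]
contact_force: [0.3, -0.3, -1.1]
gripper_width: 0.553
grasp_force: 31.3
```

Emit:
jog_arm:
  motion:
    - [0, 0, 0, 0, 0, 0.5, 35]
    - [0, 0, 0, 0, 0, 1, 35]
    - [0, 0, 0, 0, 0, 1, 35]

```text
t: 13.85
eef_pos: [0.5502, 0.0982, 0.0333]
tool_rot: [-0.0, 0.035, 0.999, -0.0]
contact_force: [1.0, -0.0, -0.3]
gripper_width: 0.551
grasp_force: 31.3
```

Emit:
jog_arm:
  motion:
    - [0, 0, 0, 0, 0, 0.5, 35]
    - [0, 0, 0, 0, 0, 1, 35]
    - [0, 0, 0, 0, 0, 1, 35]

```text
t: 14.22
eef_pos: [0.5504, 0.0982, 0.0329]
tool_rot: [0.0, 0.035, 0.999, 0.0]
contact_force: [-1.9, -1.0, 4.8]
gripper_width: 0.55
grasp_force: 31.8
```

Contact with the floor (4.8 N up, at the expected height). Releasing and lifting.

Emit:
jog_arm:
  motion:
    - [0, 0, 0, 0, 0, 0, 52]
    - [0, 0, 0, 0, 0, 0, 60]
    - [0, 0, 0, 0, 0, 0, 68]
    - [0, 0, 0, 0, 0, 0, 70]
    - [0, 0, 0, 0, 0, -5, 70]
    - [0, 0, 0, 0, 0, -25, 70]
    - [0, 0, 0, 0, 0, -60, 70]
    - [0, 0, 0, 10, 0, -100, 70]
    - [0, 0, 0, 55, 0, -105, 70]
    - [0, 0, 0, 100, 0, -105, 30]

```text
t: 15.48
eef_pos: [0.4502, 0.1054, 0.1384]
tool_rot: [0.001, 0.035, 0.999, 0.001]
contact_force: [-0.8, 0.5, -0.4]
gripper_width: 0.625
grasp_force: 0.0
```

```bash
python3 - <<'E'
from h import *
o=bot.get_obs();p=bot.read_camera("wrist");save(p,"w4")
print(o["t"],o["eef_pos"],o["gripper_width"],o["contact_force"])
for k,z in dict(drawer_front=.04,jar=.018).items():
    for r in bot.tip_of(k,p)[:2]: print(k,np.round(r["xy"]),round(r["score"],2),ray(p,o,r["xy"],z).round(4))
E
```

```text
15.475 [0.45015204 0.10535478 0.13842244] 0.6248578194727138 [-0.77108662  0.52972577 -0.40901013]
drawer_front [332. 289.] 0.74 [0.4868 0.1079 0.04  ]
jar [318. 342.] 0.75 [0.5478 0.0925 0.018 ]
```

View pics/w4.png

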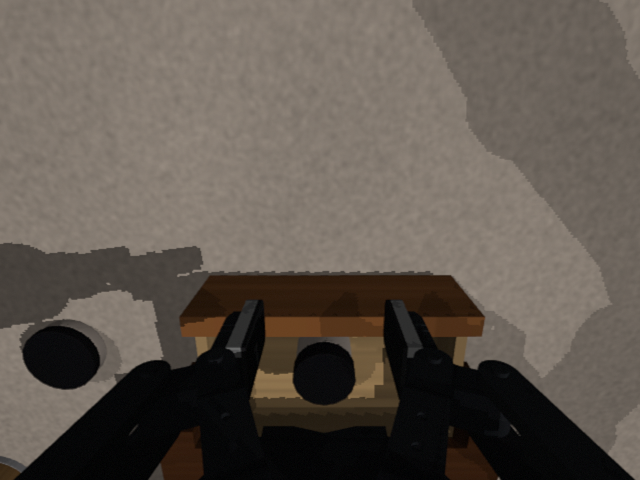

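The jar stands upright in the drawer, lid at (323,373). Closing the fingers, lowering in front and pushing the drawer home.

Emit:
jog_arm:
  motion:
    - [0, 0, 0, 8, 0, 0, 0]
    - [0, 0, 0, 10, 0, 0, 0]
    - [0, 0, 0, 10, 0, 25, 0]
    - [0, 0, 0, 10, 0, 60, 0]
    - [0, 0, 0, 10, 0, 90, 0]
    - [0, 0, 0, 10, 0, 102, 0]
    - [0, 0, 0, 10, 0, 102, 0]

```text
t: 16.5
eef_pos: [0.4406, 0.1056, 0.035]
tool_rot: [-0.001, 0.035, 0.999, -0.0]
contact_force: [-0.0, 0.8, 0.4]
gripper_width: 0.002
grasp_force: 0.0
```

Emit:
jog_arm:
  motion:
    - [0, 0, 0, -6, 0, 0, 0]
    - [0, 0, 0, -12, 0, 0, 0]
    - [0, 0, 0, -18, 0, 0, 0]
    - [0, 0, 0, -23, 0, 0, 0]
    - [0, 0, 0, -28, 0, 0, 0]
    - [0, 0, 0, -33, 0, 0, 0]
    - [0, 0, 0, -38, 0, 0, 0]
    - [0, 0, 0, -44, 0, 0, 0]
    - [0, 0, 0, -50, 0, 0, 0]
    - [0, 0, 0, -56, 0, 0, 0]

```text
t: 17.75
eef_pos: [0.4963, 0.1019, 0.0352]
tool_rot: [-0.001, 0.035, 0.999, -0.0]
contact_force: [-3.6, 0.4, -0.6]
gripper_width: 0.005
grasp_force: 0.0
```

Remaining to 0.570 (flush): about 74 mm.

Emit:
jog_arm:
  motion:
    - [0, 0, 0, -7, 0, 0, 0]
    - [0, 0, 0, -14, 0, 0, 0]
    - [0, 0, 0, -21, 0, 0, 0]
    - [0, 0, 0, -28, 0, 0, 0]
    - [0, 0, 0, -35, 0, 0, 0]
    - [0, 0, 0, -42, 0, 0, 0]
    - [0, 0, 0, -49, 0, 0, 0]
    - [0, 0, 0, -56, 0, 0, 0]
    - [0, 0, 0, -62, 0, 0, 0]
    - [0, 0, 0, -68, 0, 0, 0]

```text
t: 19.0
eef_pos: [0.5639, 0.0971, 0.0352]
tool_rot: [-0.001, 0.035, 0.999, -0.0]
contact_force: [-5.8, -1.1, 0.3]
gripper_width: -0.003
grasp_force: 0.0
```

Emit:
jog_arm:
  motion:
    - [0, 0, 0, -3, 0, 0, 0]
    - [0, 0, 0, -6, 0, 0, 0]
    - [0, 0, 0, -9, 0, 0, 0]
    - [0, 0, 0, -11, 0, 0, 0]
    - [0, 0, 0, -12, 0, 0, 0]
    - [0, 0, 0, -12, 0, 0, 0]

```text
t: 19.75
eef_pos: [0.5762, 0.0963, 0.0353]
tool_rot: [-0.0, 0.035, 0.999, -0.0]
contact_force: [-5.4, 0.0, -0.3]
gripper_width: 0.002
grasp_force: 0.0
```

Emit:
jog_arm:
  motion:
    - [0, 0, 0, -1, 0, 0, 0]
    - [0, 0, 0, -1, 0, 0, 0]
    - [0, 0, 0, -1, 0, 0, 0]

```text
t: 20.12
eef_pos: [0.5771, 0.0962, 0.0353]
tool_rot: [-0.0, 0.035, 0.999, -0.0]
contact_force: [-5.4, -0.3, -0.8]
gripper_width: 0.0
grasp_force: 0.0
```

Emit:
jog_arm:
  motion:
    - [0, 0, 0, 2, 0, 0, 0]
    - [0, 0, 0, 5, 0, 0, 0]
    - [0, 0, 0, 9, 0, 0, 0]
    - [0, 0, 0, 14, 0, 0, 0]
    - [0, 0, 0, 25, 0, 0, 0]
    - [0, 0, 0, 45, 0, 0, 0]
    - [0, 0, 0, 70, 0, -10, 0]
    - [0, 0, 0, 100, 0, -50, 0]
    - [0, 0, 0, 120, 0, -110, 0]
    - [0, 0, 0, 120, 0, -150, 0]

```text
t: 21.38
eef_pos: [0.4564, 0.1049, 0.1875]
tool_rot: [0.001, 0.035, 0.999, 0.001]
contact_force: [0.7, 0.8, 0.7]
gripper_width: -0.0
grasp_force: 0.0
```

```bash
python3 - <<'E'
from h import *
o=bot.get_obs();p=bot.read_camera("wrist");q=bot.read_camera("top")
print(o["t"],o["eef_pos"],o["contact_force"])
for k,z in dict(drawer_front=.04,plinth=0,flat_jar=0,slim_bottle=0).items():
  for pp in (p,q):
    for r in bot.tip_of(k,pp)[:1]: print(k,np.round(r["xy"]),round(r["score"],2),ray(pp,o,r["xy"],z).round(4))
cv2.imwrite("pics/end.png",cv2.cvtColor(np.hstack([cv2.resize(p["pixels"][200:,100:560],(460,280)),cv2.resize(q["pixels"][120:330,100:355],(340,280))]),cv2.COLOR_RGB2BGR))
E
```

```text
21.375 [0.4564295  0.10492495 0.18752928] [0.70086287 0.84893103 0.65228353]
drawer_front [207. 254.] 0.7 [0.5812 0.1001 0.04  ]
plinth [211. 252.] 0.87 [0.5869 0.1013 0.    ]
flat_jar [105. 314.] 0.58 [ 0.5508 -0.1345  0.    ]
flat_jar [330. 272.] 0.96 [ 0.549  -0.1383  0.    ]
slim_bottle [441. 266.] 0.86 [ 0.5621 -0.3628  0.    ]
```

View pics/end.png

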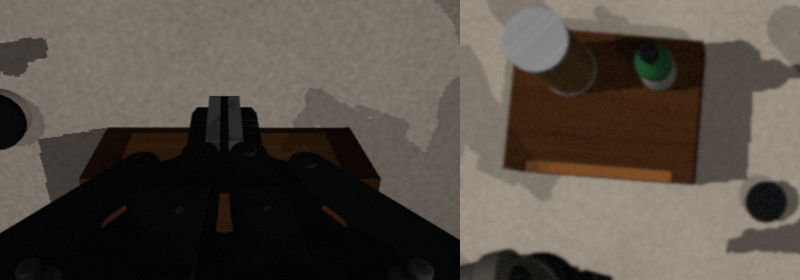

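The drawer is shut and flush: in both views the lighter strip sits in line with the plinth's front face. The goods haven't moved and the arm is clear, so I'm handing in.

```bash
python3 -c "
from station import bot
print(bot.hand_in())"
```

```text
the job is handed in; nothing more can be done
None
```

The cream jar was set down upright in the drawer, the drawer is pushed shut and looks flush with the plinth, the other goods appear unmoved, and the job was handed in at about 21 s of the 69 s limit.

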